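# Seat the probe thermometer in the dry-block heater's clear well

### The job

Take the orange probe thermometer out of its stand and push its stem into one of the two brass-ringed wells of the dry-block heater, on through the stiff spring clip and firmly down onto the bottom, so that the lower edge of the red band on the stem comes level with the top of the block. A broken-off piece is stuck in one of the two wells, nobody knows which: if the stem bottoms there with the red band still standing well above the block, do not force it, draw the probe out and seat it in the other well. Let go of it there and leave the other things on the bench alone.

Things in the scene. Friction and masses are not known exactly. Their poses are not given: they have to be found in the camera images.
- probe: Cordless probe thermometer, 0.09 kg, upright in the stand. Steel stem, 10 mm diameter, round end, from the tip to 94 mm; dark collar, 18 mm diameter, at 94 to 104 mm; square orange handle 22 x 22 mm at 104 to 166 mm. A red band round the stem at 70 to 73 mm is the depth mark. Origin: the tip, on the axis; z runs up to the handle; x and y are normal to the handle's flat sides.
- probe_mark (a point): The lower edge of the red band on the probe's axis, 70 mm above the tip.
- probe_grip (a point): The middle of the probe's square handle on its axis, 135 mm above the tip: the place to grip.
- stand: Fixed probe stand: dark foot plate 60 x 60 x 10 mm with a grey block 36 x 36 mm on it up to 60 mm; in its top a round hole, 12 mm wide and 44 mm deep, in which the probe stands loosely (draw it straight up by 50 mm or more). Origin: centre of the underside.
- heater: Fixed white dry-block heater, 168 (x) x 126 (y) mm; origin at the centre of its underside, z up; its sloping black control panel looks towards -x. Two aluminium blocks lie in its top, 94 mm above the bench (housing 91 mm): the front one has the two probe wells, the rear one six vial seats; four capped vials stand 12 mm out of these.
- well_left (a point): Centre of the mouth of one probe well, level with the block's top (y = +22 mm in the heater's frame): a vertical bore, 12 mm diameter, in a flat brass ring of 19 mm, no lead-in. Three sprung balls 10 mm below the mouth clip the stem: 7 to 14 N push its round end through them, then 3 to 7 N of drag all the way, also when drawing out. The clear well is 70 mm deep.
- well_right (a point): Centre of the mouth of the other probe well (y = -22 mm in the heater's frame), built alike. In one of the two wells a stuck piece, 17 mm taller than the proper bottom, stops the stem at about 53 mm, so that the red band stays about 17 mm above the block. Which one changes from start to start and cannot be seen.
- well_floor: Stiff heat pad, out of sight in the heater, on which whatever lies at the bottom of the two wells rests: it takes the push on either bottom, and the bottom gives about 1 mm for each 10 N; over 25 N would spoil it. Origin: the middle between the two wells, 74 mm below the top of the block.
- bottle_buffer: White bottle with blue cap, 58 mm wide, 130 mm tall: bystander. Origin at the centre of its underside.
- bottle_amber: Brown bottle with black cap, 62 mm wide, 125 mm tall: bystander. Origin at the centre of its underside.
- septa_tin: Round tin, 65 mm wide, 26 mm tall: bystander. Origin at the centre of its underside.
- notebook: Dark blue notebook, 145 x 99 x 15 mm: bystander. Origin at the centre of its underside.
- screwdriver_small: Green screwdriver lying on the bench, 182 mm long along its y: bystander. Origin at its middle, on the bench.
- tee_2: Brass tee fitting, 67 x 40 x 19 mm: bystander. Origin at the centre of its underside.
- flow_meter: Yellow hand-held meter with a dial, 133 x 62 x 35 mm: bystander. Origin at the centre of its underside.
Mind the look-alikes: they are no part of the job. Leave any purple look-alike of the probe alone.

How it is judged:
By the outcome, as a careful person would: the job done as asked, in the order asked, and still so for the second after the job is handed in, with the robot touching nothing.
It also fails if it takes over 61 s, if anything falls off the work surface, if the arm or the gripper's body presses on something with over 40 N, if the wrist force passes 120 N, or if a joint passes its speed limit or range.

### The arm

A 7-joint arm with a two-finger parallel gripper is mounted at the origin on a cart in front of the work surface, level with it; the furniture and walls round the work are solid. World frame = base frame: x ahead of the robot, y to its left, z up, the work surface at z = 0. Lengths are in m, angles in rad, forces in N, time in s.
With the tool pointing down it reaches from about 0.425 to 0.925 m from the base axis. Payload 6.8 kg.
Tool frame: the origin (TCP) lies on the mounting face of the last link; the fingertips stand 173 mm ahead of it and the grasp point (between the pads) lies 155 mm ahead of it; z points along the fingers, y is the line along which they close (so a half turn about z gives the same grasp; the last joint's range is limited). The gripper opens to 85 mm and grips with 20 to 120 N. Pads are 22 mm wide; open, the fingers measure 114 mm over their backs; the gripper's body (76 mm by 85 mm) begins 54 mm behind the grasp point. The pads swing forward as they close: fully open they stand 13 mm farther back than shut.
Start: joints at [1.097, 0.477, 0.022, 1.555, -0.011, 1.109, -0.083], TCP at [0.241, -0.63, 0.405] pointing down, gripper open.
Joint ranges: [-2.96, 2.96], [-0.34, 2.1], [-1.41, 1.46], [0.24, 2.44], [-1.37, 4.51], [0.17, 1.92], [-2.96, 2.96]. Speed limits (rad/s): [2.39, 2.39, 3.14, 3.14, 3.14, 3.14, 3.14].

### API

Orientations are given as a unit quaternion [w, x, y, z].
In Python, from station import bot gives the robot as it stands. The module is installed in compiled form; this text tells all that it offers.
- The arm moves only by the shell command python3 -m pendant 'ROWS' [FORCE]. ROWS is JSON, a list of rows, each a list of 5 numbers: the finger opening in m, from 0 to 0.0854, then the shift along the tool's x, y, z in m, then the turn about the tool's z in degrees. In form: [[jaw, x, y, z, yaw], ...]. A call has 1 to 12 rows; each row shifts and turns the commanded pose from where the row before left it, along the tool's axes as they then stand; what a row does not reach is not made up. A row lasts 1/12 s, in which the tool goes at most 41.7 mm and 7.16 degrees, less where a joint would pass 70% of its speed; a pose out of reach is approached as far as the arm can. A call with a gripper value outside its range is refused whole. The fingers move at their own pace and stop on an object; FORCE is the grip in N (left out, the last holds). Time passes only in rows, so rows that do not move let the fingers close. It gives the time, the measured TCP pose, the force, the opening and the grip force at its end, in the units of the state.
- bot.get_obs(): the state, without advancing time (a new reading comes with each control period).
- bot.read_camera(name): name is "scene" or "top"; returns (picture, depth): 384x512x3 uint8, blue, green, red; 384x512 float32, m along the optical axis (not along the pixel's ray), 0 where there is no reading.
- bot.camera_model(name): a dict with "intrinsics" (3x3 intrinsics, pixels), "R" (3x3) and "t" (3): a world point X has camera coordinates R X + t. Camera axes: x right, y down, z forward; pixel columns grow to the right and rows downward; lengths in m; the calibration is good to about 2 mm. A picture is of the moment at which its call begins. camera_model takes no time and is no camera call.
- bot.hand_in(): hands the job in; it is judged then, once.
Trained networks look in the newest picture that a camera, given by its name, has taken for a name from the list of things; names that differ only in an ending like _2 or _b are one class to them, and where a whole thing is asked for, a point or a joint stands for the part that bears it (a point fixed in the world has none). Each returns a list of dicts, best first, with "score" (0 to 1); they miss things now and then, are a little off and sometimes report something else, mostly with a low value. They report only what shows in the picture. A call takes as long as a camera call. They do not tell look-alikes from the thing itself.
- bot.boxes_of(name, camera): "at" ([column, row] in pixels, amid what is visible of it).
- bot.trace(name, camera): "mask" (384x512 bool, what is visible of it) and "at" ([column, row] in pixels, amid what is visible of it).
- bot.pinpoint(name, camera): "at" ([column, row] in pixels: a listed point, or the origin of a listed thing).
The state is a dict: "t": time; "q": joint angles; "joint_vel": joint speeds; "joint_torque": joint torques, N m; "eef_pos": TCP position; "tool_rot": TCP orientation; "contact_force": force on the tool from outside, world axes, zero at the start; "torque": the same for the moment, N m; "gripper_width": opening from 0.0 (shut) to 1.0 (fully open); "grasp_force": force on a finger pad.
Only numpy, scipy, OpenCV 4.12 (cv2) and the standard library are available. Lean on these libraries where they do the work, as an engineer would, in place of code of your own. Each camera call takes 0.05 s, during which the arm holds its last target. There are 200 camera calls.

## Working session

There is one attempt and no reset: what is moved stays moved. The work goes in short steps, Python scripts to look and compute and a shell command to move; the robot and the scene stay as the last step left them, time stands still between calls to the robot, and variables do not carry over. Pictures are saved under pics/ and viewed, at most 10 in all, crops included, and the job is handed in when it is done.

```bash
mkdir -p pics; cat > h.py <<'E'
import numpy as np, cv2
from station import bot
def px2w(cam,uv,depth=None,z=None):
    m=bot.camera_model(cam);K=np.array(m["intrinsics"]);R=np.array(m["R"]);t=np.array(m["t"])
    r=np.linalg.inv(K)@np.array([uv[0],uv[1],1.0]); C=-R.T@t; d=R.T@r
    s=depth if depth is not None else (z-C[2])/d[2]
    return C+s*d
def w2px(cam,X):
    m=bot.camera_model(cam);p=np.array(m["intrinsics"])@(np.array(m["R"])@np.array(X)+np.array(m["t"]));return p[:2]/p[2]
E
python3 - <<'E'
from h import *
np.set_printoptions(precision=4,suppress=True)
o=bot.get_obs();print({k:np.round(o[k],4) for k in o})
for c in("scene","top"):
    im,d=bot.read_camera(c);cv2.imwrite(f"pics/{c}0.png",im);np.save(f"d_{c}.npy",d)
    m=bot.camera_model(c);print(c,m["intrinsics"],-np.array(m["R"]).T@m["t"], np.array(m["R"]))
    for n,z in(("probe_grip",.151),("probe",None),("well_left",.094),("well_right",.094),("heater",0),("stand",0)):
        for r in bot.pinpoint(n,c)[:3]:
            print(n,r["score"],r["at"], px2w(c,r["at"],z=z) if z is not None else '')
E
```

```text
{'t': np.float64(0.0), 'q': array([ 1.0969,  0.4778,  0.0223,  1.5565, -0.0115,  1.1093, -0.0831]), 'joint_vel': array([-0.0003,  0.0005,  0.0003, -0.0012,  0.0005,  0.0028, -0.0019]), 'joint_torque': array([ -0.0007, -59.6453,   1.6079, -28.1196,   0.0125,   0.0094,
         0.    ]), 'eef_pos': array([ 0.2413, -0.6301,  0.4037]), 'tool_rot': array([-0.0009,  0.9833,  0.1819, -0.0002]), 'contact_force': array([-0.519 , -0.1877,  0.1521]), 'torque': array([0.0036, 0.046 , 0.0428]), 'grasp_force': np.float64(0.0), 'gripper_width': np.float64(0.9998)}
scene [[498.8468   0.     247.1322]
 [  0.     498.8468 190.7188]
 [  0.       0.       1.    ]] [-0.1407 -1.1541  0.7241] [[ 0.7784 -0.6274 -0.0237]
 [-0.3151 -0.3577 -0.8791]
 [ 0.543   0.6917 -0.4761]]
probe_grip 0.83 [167.2, 152.8] [0.4843 0.0039 0.151 ]
probe_grip 0.75 [182.9, 155.2] [ 0.5088 -0.0401  0.151 ]
probe 0.73 [187.1, 207.7] 
probe 0.68 [166.4, 193.8] 
well_right 0.66 [255.0, 203.0] [ 0.5518 -0.3029  0.094 ]
heater 0.61 [259.4, 230.9] [ 0.5691 -0.2979  0.    ]
stand 0.83 [184.9, 205.8] [ 0.4916 -0.0542  0.    ]
top [[411.9438   0.     257.8861]
 [  0.     411.9438 192.8332]
 [  0.       0.       1.    ]] [ 0.3477 -0.2682  1.212 ] [[ 0.0268 -0.9992  0.0296]
 [-0.9817 -0.0319 -0.1876]
 [ 0.1884 -0.024  -0.9818]]
probe_grip 0.7 [164.2, 211.3] [ 0.4949 -0.0534  0.151 ]
probe_grip 0.58 [129.5, 211.6] [0.4914 0.0353 0.151 ]
probe_grip 0.22 [173.6, 218.7] [ 0.4765 -0.0788  0.151 ]
probe 0.5 [140.4, 218.4] 
probe 0.41 [171.2, 217.3] 
well_left 0.66 [255.5, 180.9] [ 0.5958 -0.288   0.094 ]
well_right 0.83 [258.5, 195.3] [ 0.5554 -0.2974  0.094 ]
well_right 0.31 [262.1, 195.9] [ 0.5541 -0.3074  0.094 ]
heater 0.74 [173.3, 220.5] [ 0.4894 -0.0513  0.    ]
heater 0.58 [263.6, 197.1] [ 0.5679 -0.3153  0.    ]
stand 0.73 [172.0, 217.3] [ 0.4988 -0.0469  0.    ]
```

```bash
python3 - <<'E'
import cv2
a=cv2.imread("pics/scene0.png");b=cv2.imread("pics/top0.png")
cv2.imwrite("pics/s1.png",cv2.resize(a[110:290,110:350],(800,600),interpolation=cv2.INTER_CUBIC))
cv2.imwrite("pics/t1.png",cv2.resize(b[120:270,110:310],(800,600),interpolation=cv2.INTER_CUBIC))
E
```

```text
(no output)
```

View pics/s1.png

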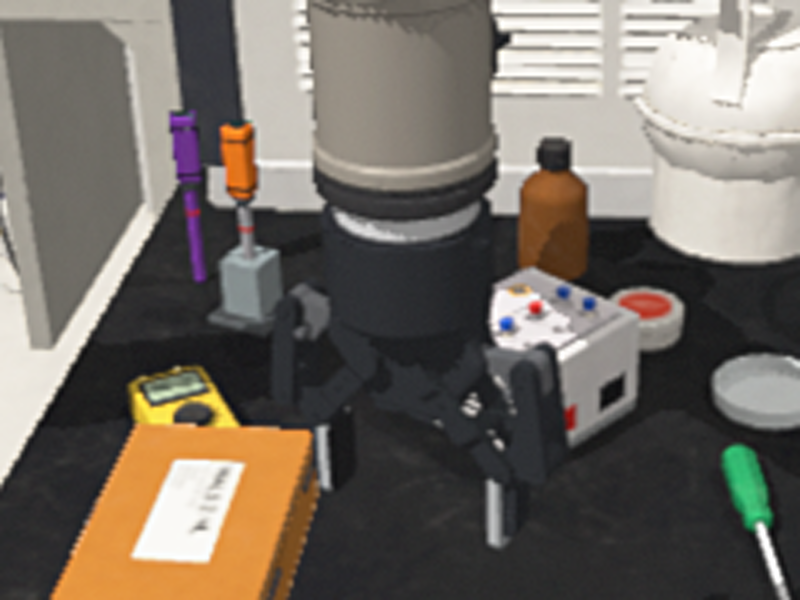

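View pics/t1.png

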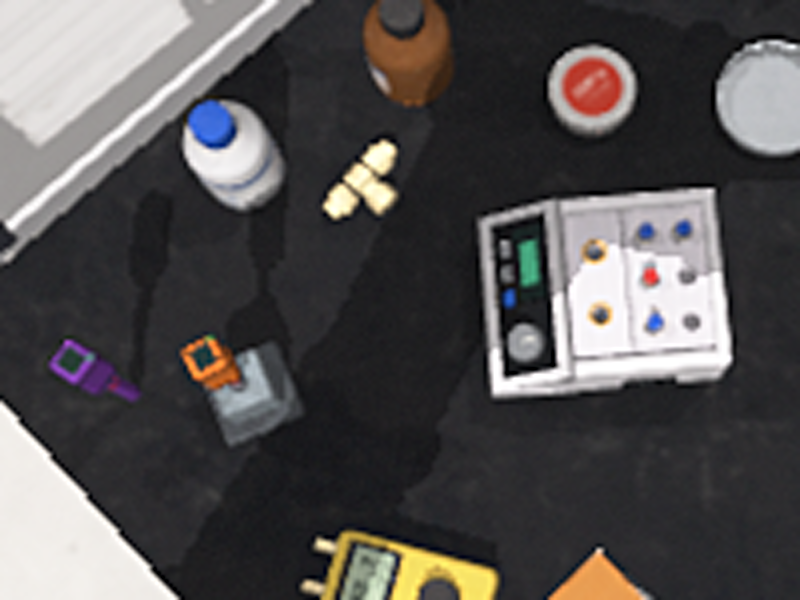

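The orange probe stands in the stand, with its top at about (162,208) in the top view. The wells are at about (259,182) and (260,199), and the heater panel faces image left (+y). The purple look-alike is about 90 mm further left. Next I'll refine the positions by colour.

```bash
cat >> h.py <<'E'
def rel(dx,dy,yaw=None):
    """world shift -> tool x,y"""
    from scipy.spatial.transform import Rotation as Ro
    q=bot.get_obs()["tool_rot"];R=Ro.from_quat([q[1],q[2],q[3],q[0]]).as_matrix()
    return R.T@np.array([dx,dy,0])
E
python3 - <<'E'
from h import *
np.set_printoptions(precision=4,suppress=True)
for c,x in(("top",(150,180,190,225)),("scene",(165,185,140,175))):
    im=cv2.imread(f"pics/{c}0.png");d=np.load(f"d_{c}.npy");hsv=cv2.cvtColor(im,cv2.COLOR_BGR2HSV)
    m=((hsv[...,0]>3)&(hsv[...,0]<18)&(hsv[...,1]>150)&(hsv[...,2]>80))
    k=np.zeros_like(m);k[x[2]:x[3],x[0]:x[1]]=m[x[2]:x[3],x[0]:x[1]]
    v,u=np.nonzero(k);P=np.array([px2w(c,(a,b),depth=d[b,a]) for a,b in zip(u,v)])
    print(c,len(P),u.mean(),v.mean(),P[:,2].max(),np.median(P,0), px2w(c,(u.mean(),v.mean()),z=.151))
    if c=="top":
        T=P[P[:,2]>.172];print(len(T),T.min(0),T.max(0),cv2.minAreaRect((T[:,:2]*1000).astype(np.float32)))
        print("top centre",px2w(c,(161.75,208),z=.182))
        # rings
        m=(hsv[...,0]>10)&(hsv[...,0]<28)&(hsv[...,1]>110)
        for (cu,cv) in((258.7,182.5),(260,198.7)):
            v,u=np.nonzero(m);s=(abs(u-cu)<7)&(abs(v-cv)<7);u,v=u[s],v[s]
            (ex,ey),ax,an=cv2.minAreaRect(np.c_[u,v].astype(np.float32));print(len(u),ex,ey,ax,px2w(c,(ex,ey),z=.094),u.mean(),v.mean())
        for r in bot.pinpoint("stand",c)[:1]:pass
o=bot.get_obs();print(o["eef_pos"])
E
```

```text
top 96 162.79166666666666 210.95833333333334 0.18428242618011592 [ 0.493  -0.0541  0.1736] [ 0.4957 -0.0497  0.151 ]
49 [ 0.4842 -0.0629  0.1725] [ 0.5071 -0.0357  0.1843] ((497.05084228515625, -49.008140563964844), (21.15410614013672, 22.159543991088867), 29.356027603149414)
top centre [ 0.4988 -0.053   0.182 ]
7 258.38238525390625 182.47059631347656 (3.8805696964263916, 5.093247413635254) [ 0.5916 -0.2961  0.094 ] 258.14285714285717 182.57142857142858
8 260.3000183105469 199.10003662109375 (2.236067771911621, 4.919349670410156) [ 0.5449 -0.3027  0.094 ] 260.25 199.125
scene 170 180.58235294117648 157.21764705882353 0.1837043406158605 [ 0.4921 -0.0566  0.1557] [ 0.4966 -0.0473  0.151 ]
[ 0.2415 -0.6303  0.4048]
```

```bash
python3 -m pendant '[[0.05,0,0,0,-6],[0.05,0,0,0,0]]' 40; python3 - <<'E'
from h import *
d=np.load("d_top.npy");vs,us=np.mgrid[0:384:2,0:512:2]
P=np.array([px2w("top",(u,v),depth=d[v,u]) for u,v in zip(us.ravel(),vs.ravel()) if d[v,u]>0])
a=np.array([.241,-.63]);b=np.array([.497,-.05]);n=(b-a)/np.linalg.norm(b-a)
s=(P[:,:2]-a)@n; e=abs((P[:,:2]-a)@[-n[1],n[0]])
for lo in np.arange(.1,.8,.1):
    k=(s>lo)&(s<lo+.1)&(e<.09); print(round(lo,1),P[k,2].max() if k.any() else None)
p=bot.get_obs()["eef_pos"];print(p,rel(.497-p[0],-.05-p[1]))
E
```

```text
t: 0.92
eef_pos: [0.2414, -0.6304, 0.4047]
tool_rot: [0.0, 0.972, 0.235, 0.0]
contact_force: [0.3, -0.2, -0.7]
gripper_width: 0.747
grasp_force: 0.0Traceback (most recent call last):
  File "<stdin>", line 3, in <module>
  File "h.py", line 4, in px2w
    m=bot.camera_model(cam);K=np.array(m["intrinsics"]);R=np.array(m["R"]);t=np.array(m["t"])
ValueError: time passes only in moves, steps and waits
```

```bash
python3 - <<'E'
from h import *
d=np.load("d_top.npy");m=bot.camera_model("top");K,R,t=[np.array(m[k]) for k in("intrinsics","R","t")]
v,u=np.nonzero(d>0);P=((np.linalg.inv(K)@np.array([u,v,np.ones_like(u)]))*d[v,u]).T;P=(P-t)@R
a=np.array([.241,-.63]);b=np.array([.497,-.05]);n=(b-a)/np.linalg.norm(b-a)
s=(P[:,:2]-a)@n; e=abs((P[:,:2]-a)@[-n[1],n[0]])
for lo in np.arange(.1,.8,.1):
    k=(s>lo)&(s<lo+.1)&(e<.09); print(round(lo,1),P[k,2].max() if k.any() else None)
p=bot.get_obs()["eef_pos"];print(p,rel(.497-p[0],-.05-p[1]))
E
```

```text
0.1 0.6561821551783199
0.2 0.06555132565299429
0.3 0.06619800499618515
0.4 0.07455102352278876
0.5 0.03179667911647159
0.6 0.18509431986964825
0.7 0.16907288606005397
[ 0.24144076 -0.6303611   0.40470791] [ 4.92336874e-01 -3.99667275e-01  8.79008067e-06]
```

```bash
R='[0.05,0.0273,-0.0222,0,0]'; python3 -m pendant '[[0.05,0.0273,-0.0222,0,0],[0.05,0.0273,-0.0222,0,0],[0.05,0.0273,-0.0222,0,0],[0.05,0.0273,-0.0222,0,0],[0.05,0.0273,-0.0222,0,0],[0.05,0.0273,-0.0222,0,0],[0.05,0.0273,-0.0222,0,0],[0.05,0.0273,-0.0222,0,0],[0.05,0.0273,-0.0222,0,0],[0.05,0.0273,-0.0222,0,0],[0.05,0.0273,-0.0222,0,0],[0.05,0.0273,-0.0222,0,0]]'; python3 -m pendant '[[0.05,0.0273,-0.0222,0,0],[0.05,0.0273,-0.0222,0,0],[0.05,0.0273,-0.0222,0,0],[0.05,0.0273,-0.0222,0,0],[0.05,0.0273,-0.0222,0,0],[0.05,0.0273,-0.0222,0,0],[0.05,0,0,0,0],[0.05,0,0,0,0]]'
python3 - <<'E'
from h import *
p=bot.get_obs()["eef_pos"];print(p,rel(.497-p[0],-.05-p[1]))
a,_=bot.read_camera("scene");b,_=bot.read_camera("top")
cv2.imwrite("pics/c2.png",np.hstack([cv2.resize(a[40:240,100:260],(400,500)),cv2.resize(b[110:260,100:220],(400,500))]))
m=bot.trace("well_left","top")
for n in("well_left","well_right"):
  for r in bot.pinpoint(n,"top")[:2]:print(n,r)
  for r in bot.pinpoint(n,"scene")[:2]:print(n,r)
cv2.imwrite("pics/wells.png",np.hstack([cv2.resize(a[170:250,230:310],(400,400),interpolation=cv2.INTER_CUBIC),cv2.resize(b[165:215,235:285],(400,400),interpolation=cv2.INTER_CUBIC)]))
E
```

```text
t: 1.92
eef_pos: [0.413, -0.2428, 0.4051]
tool_rot: [0.0, 0.973, 0.231, 0.0]
contact_force: [0.6, 0.3, 0.2]
gripper_width: 0.583
grasp_force: 0.0
t: 2.58
eef_pos: [0.4989, -0.0493, 0.4049]
tool_rot: [-0.0, 0.972, 0.234, 0.0]
contact_force: [0.3, -0.7, 0.2]
gripper_width: 0.586
grasp_force: 0.0
[ 0.49886994 -0.0493255   0.40485742] [-1.97196770e-03 -2.50962990e-04 -1.40572965e-06]
well_left {'at': [257.5, 184.9], 'score': 0.94}
well_left {'at': [266.7, 196.4], 'score': 0.84}
well_right {'at': [259.2, 197.0], 'score': 0.9}
well_right {'at': [170.5, 162.3], 'score': 0.37}
well_right {'at': [254.7, 200.8], 'score': 0.8}
well_right {'at': [179.2, 178.8], 'score': 0.36}
```

View pics/c2.png

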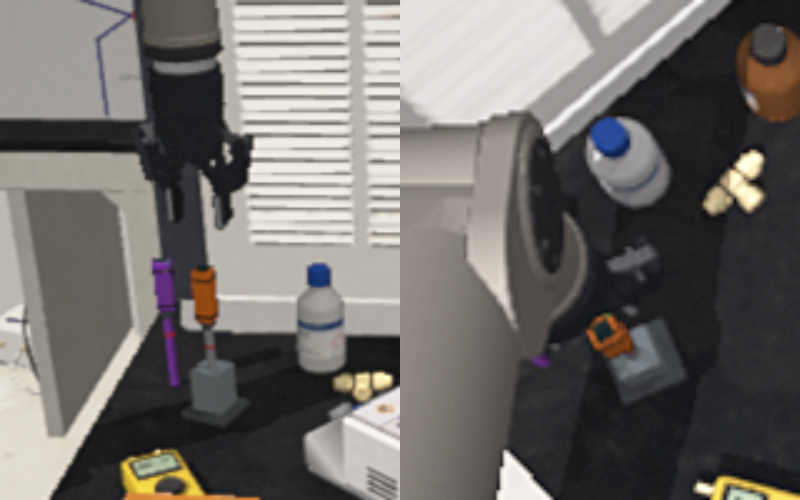

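View pics/wells.png

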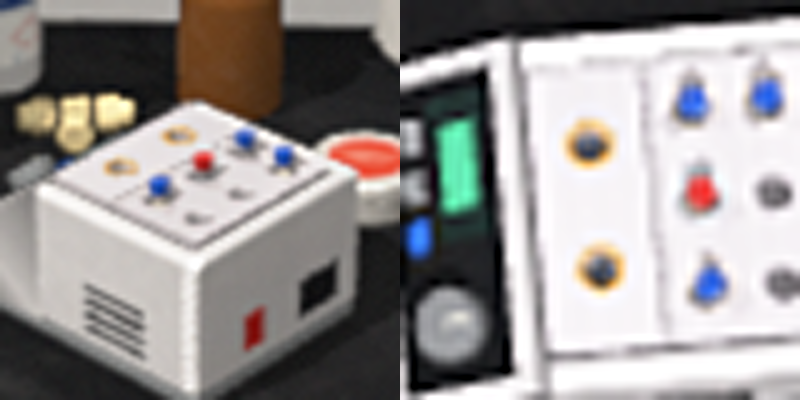

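The gripper is above the orange probe, and both wells are clear to see: top view (258.3,182.6) and (259.6,198.2), scene view (266,197) and (254,203). Descending to grip.

```bash
python3 -m pendant '[[0.05,-0.001,0,0.02,0],[0.05,0,0,0.02,0],[0.05,0,0,0.02,0],[0.05,0,0,0.02,0],[0.05,0,0,0.018,0],[0.05,0,0,0,0],[0,0,0,0,0],[0,0,0,0,0],[0,0,0,0,0],[0,0,0,0,0],[0,0,0,0,0],[0,0,0,0,0]]' 80; python3 -m pendant '[[0,0,0,0,0],[0,0,0,0,0],[0,0,0,0,0]]';python3 - <<'E'
from h import *
o=bot.get_obs();print(o["contact_force"],o["torque"],o["eef_pos"])
b,d=bot.read_camera("top");a,ds=bot.read_camera("scene")
cv2.imwrite("pics/c3.png",np.hstack([cv2.resize(a[120:220,140:220],(400,500)),cv2.resize(b[165:215,235:285],(400,500))]))
for c,im,L in(("top",b,((258.3,182.6),(259.6,198.2))),("scene",a,((266,197),(254,203.2)))):
    hsv=cv2.cvtColor(im,cv2.COLOR_BGR2HSV).astype(int)
    for cu,cv_ in L:
        v,u=np.mgrid[round(cv_)-5:round(cv_)+6,round(cu)-6:round(cu)+7]
        w=np.clip(im[v,u,2].astype(float)-im[v,u,0]-20,0,None)   # orange-ness
        # hue ring plus dark hole: deviation from local white
        D=np.clip(np.median(im[v,u].sum(-1))-im[v,u].sum(-1).astype(float)-60,0,150)
        ys,xs=np.nonzero(D>40)
        (x0,x1,y0,y1)=(u[ys,xs].min(),u[ys,xs].max(),v[ys,xs].min(),v[ys,xs].max())
        for W in(w,D):
            p=((u*W).sum()/W.sum(),(v*W).sum()/W.sum());print(c,np.round(p,2),px2w(c,p,z=.094).round(4),(x0,x1,y0,y1))
E
```

```text
t: 3.93
eef_pos: [0.4978, -0.0513, 0.3078]
tool_rot: [-0.0, 0.972, 0.233, 0.001]
contact_force: [-2.1, 2.5, 6.9]
gripper_width: 0.245
grasp_force: 78.4
t: 4.18
eef_pos: [0.4978, -0.0513, 0.3078]
tool_rot: [0.0, 0.972, 0.233, 0.001]
contact_force: [-1.9, 2.3, 6.6]
gripper_width: 0.248
grasp_force: 78.4
[-1.9064984   2.30426717  6.61428982] [ 0.93888999  0.57581989 -0.01471811] [ 0.49781862 -0.05128698  0.30784123]
top [258.23 182.63] [ 0.5912 -0.2957  0.094 ] (np.int64(256), np.int64(261), np.int64(180), np.int64(185))
top [258.21 182.63] [ 0.5912 -0.2957  0.094 ] (np.int64(256), np.int64(261), np.int64(180), np.int64(185))
top [259.8  198.18] [ 0.5474 -0.3012  0.094 ] (np.int64(257), np.int64(262), np.int64(196), np.int64(201))
top [259.78 198.1 ] [ 0.5477 -0.3012  0.094 ] (np.int64(257), np.int64(262), np.int64(196), np.int64(201))
scene [267.82 199.01] [ 0.5897 -0.3087  0.094 ] (np.int64(260), np.int64(272), np.int64(192), np.int64(202))
scene [265.93 197.34] [ 0.5918 -0.2989  0.094 ] (np.int64(260), np.int64(272), np.int64(192), np.int64(202))
scene [253.58 202.84] [ 0.5496 -0.2998  0.094 ] (np.int64(248), np.int64(260), np.int64(198), np.int64(208))
scene [253.16 202.3 ] [ 0.5506 -0.297   0.094 ] (np.int64(248), np.int64(260), np.int64(198), np.int64(208))
```

View pics/c3.png

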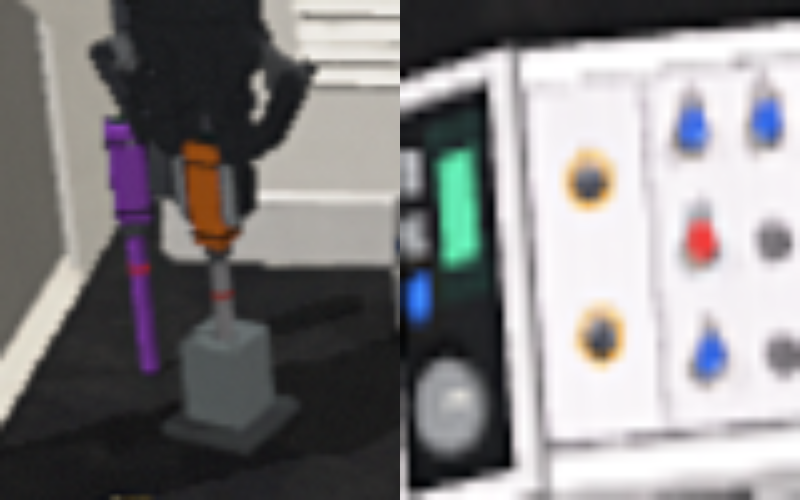

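```bash
python3 -m pendant '[[0,0,0,-0.01,0],[0,0,0,-0.02,0],[0,0,0,-0.025,0],[0,0,0,-0.025,0],[0,0,0,-0.025,0],[0,0,0,-0.02,0],[0,0,0,0,0],[0,0,0,0,0]]'; python3 - <<'E'
from h import *
o=bot.get_obs();p=o["eef_pos"];print(p,o["contact_force"],rel(.5912-p[0],-.296-p[1]))
a,d=bot.read_camera("scene");cv2.imwrite("pics/s4.png",a);b,_=bot.read_camera("top");cv2.imwrite("pics/t4.png",b)
t=p-[0,0,.2918]
for h in(0,.07,.135):print(h,w2px("scene",t+[0,0,h]))
cv2.imwrite("pics/c4.png",cv2.resize(a[90:190,130:230],(600,600),interpolation=cv2.INTER_CUBIC))
E
```

```text
t: 4.95
eef_pos: [0.4975, -0.0524, 0.4332]
tool_rot: [0.001, 0.973, 0.233, 0.001]
contact_force: [0.2, -0.2, -1.3]
gripper_width: 0.252
grasp_force: 78.3
[ 0.49751696 -0.05235479  0.43320966] [ 0.16557718 -0.16974214 -1.2826965 ] [-0.02676453  0.25965907  0.00056866]
0 [182.13272279 160.83643111]
0.07 [179.9190249  137.40829056]
0.135 [177.76349374 114.59574367]
```

View pics/c4.png

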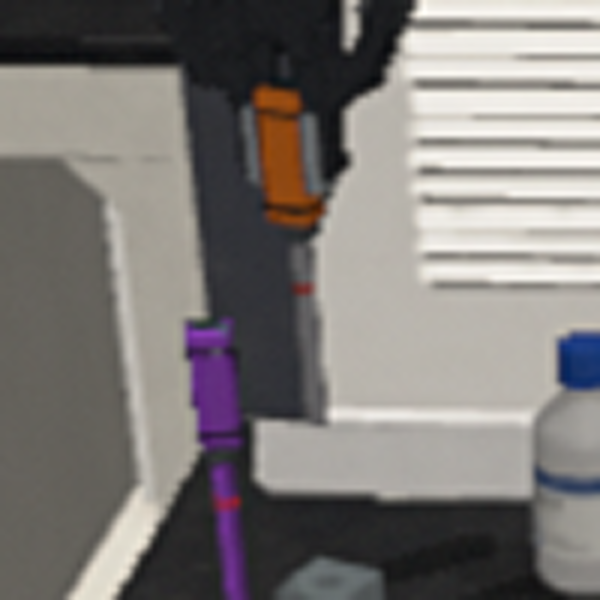

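The tip is at about (182.5,160) and the band at (180.5,138). Both match the prediction within a pixel, so the probe hangs straight at the TCP axis. Moving above the left well.

```bash
python3 -m pendant '[[0,-0.003,0.0288,0,0],[0,-0.003,0.0288,0,0],[0,-0.003,0.0288,0,0],[0,-0.003,0.0288,0,0],[0,-0.003,0.0288,0,0],[0,-0.003,0.0288,0,0],[0,-0.003,0.0288,0,0],[0,-0.003,0.0288,0,0],[0,-0.003,0.0288,0,0],[0,0,0,0.015,0],[0,0,0,0.015,0],[0,0,0,0,0]]';  python3 -m pendant '[[0,0,0,0.002,0],[0,0,0,0,0],[0,0,0,0,0]]'; python3 - <<'E'
from h import *
o=bot.get_obs();p=o["eef_pos"];print(p,o["contact_force"],rel(.5912-p[0],-.296-p[1]))
a,d=bot.read_camera("scene");cv2.imwrite("pics/s5.png",a);b,_=bot.read_camera("top");cv2.imwrite("pics/t5.png",b)
t=p-[0,0,.2918];print("tip",t)
for h in(0,.07):print(h,w2px("scene",t+[0,0,h]),w2px("top",t+[0,0,h]))
for c in("scene","top"):
  print([ (r["at"],r["score"]) for r in bot.pinpoint("probe",c)[:2]],[ (r["at"],r["score"]) for r in bot.pinpoint("probe_mark",c)[:2]])
cv2.imwrite("pics/c5.png",np.hstack([cv2.resize(a[160:220,230:290],(400,400),interpolation=cv2.INTER_CUBIC),cv2.resize(b[165:215,235:285],(400,400),interpolation=cv2.INTER_CUBIC)]))
E
```

```text
t: 6.05
eef_pos: [0.5895, -0.2955, 0.3964]
tool_rot: [-0.002, 0.973, 0.233, -0.004]
contact_force: [-0.5, 0.7, -1.6]
gripper_width: 0.245
grasp_force: 78.4
t: 6.3
eef_pos: [0.5911, -0.2948, 0.4003]
tool_rot: [0.0, 0.972, 0.233, 0.0]
contact_force: [0.2, -0.1, -0.4]
gripper_width: 0.253
grasp_force: 78.4
[ 0.59106208 -0.29478573  0.40026115] [ 0.17259213 -0.13882541 -0.36618696] [-4.28313360e-04  1.14456525e-03  4.04136028e-07]
tip [ 0.59106208 -0.29478573  0.10846115]
0 [264.63502439 191.95186362] [258.04586081 181.53842737]
0.07 [264.43926416 167.45771715] [258.85998793 175.70898336]
[([169.5, 193.1], 0.76), ([266.5, 192.6], 0.59)] [([263.8, 168.5], 0.69), ([168.8, 173.4], 0.68)]
[([141.5, 216.9], 0.47)] []
```

View pics/c5.png

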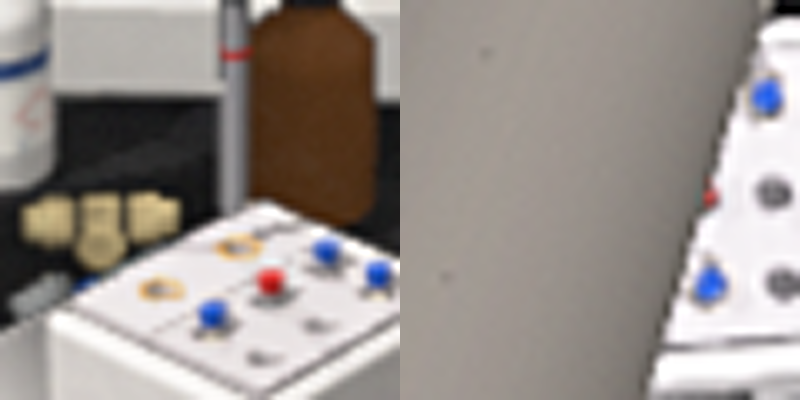

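```bash
python3 - <<'E'
from h import *
np.set_printoptions(precision=2,suppress=True,linewidth=200)
a=cv2.imread("pics/s5.png").astype(float);a4=cv2.imread("pics/s4.png").astype(float)
for L in((266,197),(254,203)):
  r=[]
  for im in(a,a4):
    v,u=np.mgrid[L[1]-3:L[1]+4,L[0]-5:L[0]+6]
    w=np.clip(im[v,u,2]-im[v,u,0]-25,0,None);r+=[((u*w).sum()/w.sum(),(v*w).sum()/w.sum())]
    s=w>15;r+=[(u[s].min(),u[s].max(),v[s].min(),v[s].max())]
  print(r)
  if L[0]==266:print(w.astype(int))
print("rows 174-194 blue chan cols 260..270");print(a[174:196:2,259:271,0])
print("pred", w2px("scene",[.5912,-.2957,.094]),w2px("scene",[.5476,-.3012,.094]))
for i in range(2):
  e=np.eye(3)[i]*.001;print("J/mm",w2px("scene",np.array([.5912,-.2957,.094])+e)-w2px("scene",[.5912,-.2957,.094]))
E
```

```text
[(np.float64(266.03650934995545), np.float64(197.11398040961708)), (np.int64(262), np.int64(271), np.int64(195), np.int64(200)), (np.float64(266.00994575045206), np.float64(197.16726943942135)), (np.int64(262), np.int64(271), np.int64(195), np.int64(200))]
[[ 0  0  0  0  0  0  0  0  0  0  0]
 [ 0  0  0 28 42 54 31  0  0  0  0]
 [ 0 21 53 28 25 33 47 54  9  0  0]
 [ 0 40 86 10  0  0 24 67 17  0  0]
 [ 0  0 49 67 45 43 44 25  0  0  0]
 [ 0  0  0  0  0  0  0  0  0  0  0]
 [ 0  0  0  0  0  0  0  0 37 65 62]]
[(np.float64(253.60645161290321), np.float64(202.9225806451613)), (np.int64(251), np.int64(257), np.int64(201), np.int64(204)), (np.float64(253.65897435897435), np.float64(202.9051282051282)), (np.int64(251), np.int64(257), np.int64(201), np.int64(204))]
rows 174-194 blue chan cols 260..270
[[ 82.  85.  90. 100. 128. 146. 131. 101.  50.  23.  21.  21.]
 [ 35.  36.  36.  64. 117. 148. 131.  97.  49.  21.  26.  26.]
 [ 37.  39.  39.  65. 117. 147. 130.  98.  47.  18.  18.  23.]
 [ 36.  36.  38.  66. 118. 148. 131.  98.  50.  18.  20.  21.]
 [ 38.  37.  35.  63. 118. 147. 130.  97.  49.  20.  19.  23.]
 [ 31.  26.  21.  54. 115. 148. 132.  98.  48.  24.  25.  23.]
 [ 27.  24.  23.  55. 115. 149. 131.  98.  46.  19.  19.  24.]
 [ 22.  19.  22.  55. 115. 148. 131.  95.  42.  11.  13.  17.]
 [ 24.  23.  23.  54. 115. 146. 126. 114. 119. 122. 148. 138.]
 [ 17.  14.  22.  51. 108. 153. 186. 227. 233. 236. 240. 244.]
 [110. 182. 228. 238. 241. 238. 238. 236. 221. 180. 175. 165.]]
pred [264.94 196.97] [253.3 203.3]
J/mm [ 0.29 -0.12]
J/mm [-0.25 -0.14]
```

```bash
python3 -m pendant '[[0,0.0005,0.001,0,0],[0,0,0,0.004,0],[0,0,0,0.004,0],[0,0,0,0.004,0],[0,0,0,0.002,0],[0,0,0,0.002,0],[0,0,0,0.002,0],[0,0,0,0,0],[0,0,0,0,0]]'
```

```text
t: 7.35
eef_pos: [0.5918, -0.2958, 0.3816]
tool_rot: [-0.0, 0.972, 0.233, -0.0]
contact_force: [0.7, 0.6, -1.4]
gripper_width: 0.251
grasp_force: 78.4
```

```bash
python3 -m pendant '[[0,0,0,0.002,0],[0,0,0,0.002,0],[0,0,0,0.001,0],[0,0,0,0,0]]';python3 -m pendant '[[0,0,0,0.002,0],[0,0,0,0.002,0],[0,0,0,0.002,0],[0,0,0,0,0],[0,0,0,0,0]]'
```

```text
t: 7.68
eef_pos: [0.5919, -0.2958, 0.3766]
tool_rot: [0.0, 0.972, 0.233, 0.0]
contact_force: [0.1, -1.0, -0.4]
gripper_width: 0.245
grasp_force: 78.4
t: 8.1
eef_pos: [0.592, -0.2961, 0.3706]
tool_rot: [0.001, 0.972, 0.233, 0.001]
contact_force: [2.5, -1.3, -3.6]
gripper_width: 0.249
grasp_force: 78.2
```

```bash
python3 -m pendant '[[0,0,0,0,0],[0,0,0,0,0]]';python3 -m pendant '[[0,0,0,0.002,0],[0,0,0,0.002,0],[0,0,0,0.002,0],[0,0,0,0.002,0]]'
```

```text
t: 8.27
eef_pos: [0.5919, -0.296, 0.3708]
tool_rot: [0.0, 0.972, 0.233, 0.0]
contact_force: [3.3, -2.1, -0.3]
gripper_width: 0.249
grasp_force: 78.2
t: 8.6
eef_pos: [0.5918, -0.2958, 0.363]
tool_rot: [0.0, 0.972, 0.233, 0.0]
contact_force: [0.6, -1.1, 2.3]
gripper_width: 0.246
grasp_force: 79.2
```

```bash
python3 -m pendant '[[0,0,0,0.003,0],[0,0,0,0.003,0],[0,0,0,0.003,0],[0,0,0,0.003,0],[0,0,0,0.003,0],[0,0,0,0.003,0],[0,0,0,0.003,0],[0,0,0,0.002,0]]';python3 -m pendant '[[0,0,0,0.002,0],[0,0,0,0.001,0],[0,0,0,0.001,0],[0,0,0,0,0]]'; python3 -m pendant '[[0,0,0,0.001,0],[0,0,0,0.001,0],[0,0,0,0,0]]'
```

```text
t: 9.27
eef_pos: [0.5917, -0.2957, 0.3391]
tool_rot: [-0.0, 0.972, 0.233, -0.0]
contact_force: [1.2, -1.7, 4.6]
gripper_width: 0.245
grasp_force: 78.9
t: 9.6
eef_pos: [0.5917, -0.2957, 0.3354]
tool_rot: [-0.0, 0.972, 0.233, -0.0]
contact_force: [1.3, -0.8, 0.5]
gripper_width: 0.247
grasp_force: 78.9
t: 9.85
eef_pos: [0.5917, -0.2958, 0.3334]
tool_rot: [0.0, 0.972, 0.233, 0.0]
contact_force: [1.4, -1.4, -0.3]
gripper_width: 0.244
grasp_force: 78.6
```

```bash
python3 -m pendant '[[0,0,0,0.001,0],[0,0,0,0,0]]'; python3 -m pendant '[[0,0,0,0.001,0],[0,0,0,0,0]]';python3 -m pendant '[[0,0,0,0.001,0],[0,0,0,0,0]]'
```

```text
t: 10.02
eef_pos: [0.5917, -0.2958, 0.3324]
tool_rot: [-0.0, 0.972, 0.233, -0.0]
contact_force: [3.0, -1.2, 0.2]
gripper_width: 0.246
grasp_force: 78.7
t: 10.18
eef_pos: [0.5917, -0.2958, 0.3312]
tool_rot: [-0.0, 0.972, 0.233, -0.0]
contact_force: [2.2, -1.8, -2.1]
gripper_width: 0.251
grasp_force: 78.3
t: 10.35
eef_pos: [0.5917, -0.2958, 0.3303]
tool_rot: [-0.0, 0.972, 0.233, -0.0]
contact_force: [3.6, -1.8, -3.0]
gripper_width: 0.25
grasp_force: 78.3
```

```bash
python3 -m pendant '[[0,0,0,0.001,0],[0,0,0,0.001,0],[0,0,0,0,0]]';python3 - <<'E'
from h import *
a,d=bot.read_camera("scene");cv2.imwrite("pics/s6.png",a)
p=bot.get_obs()["eef_pos"];print("band pred",w2px("scene",p-[0,0,.2218]))
cv2.imwrite("pics/c6.png",cv2.resize(a[140:220,225:305],(600,600),interpolation=cv2.INTER_CUBIC))
E
```

```text
t: 10.6
eef_pos: [0.5917, -0.2958, 0.3286]
tool_rot: [-0.0, 0.972, 0.233, 0.0]
contact_force: [2.3, -0.3, 0.0]
gripper_width: 0.246
grasp_force: 78.7
band pred [265.08479886 192.58798099]
```

View pics/c6.png

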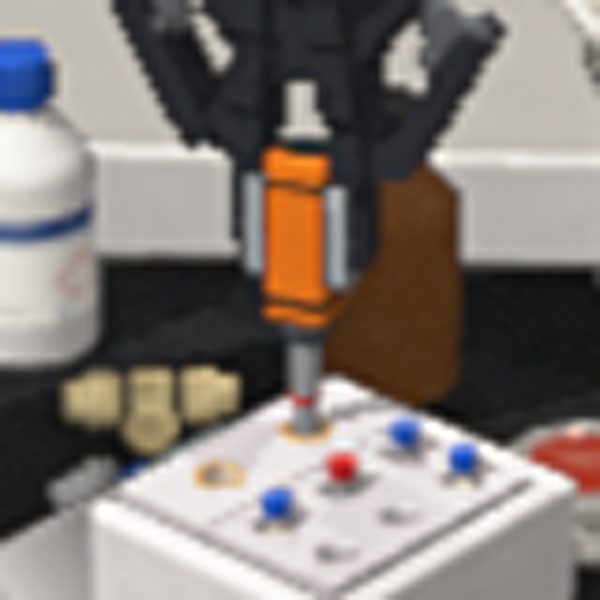

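The stem stands in the left well, with the band at about (265,193). It hasn't slipped, it's deeper than 55 mm and there's no bottom yet, so this is the clear well.

```bash
python3 -m pendant '[[0,0,0,0.002,0],[0,0,0,0.002,0],[0,0,0,0.002,0],[0,0,0,0.002,0],[0,0,0,0.002,0],[0,0,0,0,0]]';python3 -m pendant '[[0,0,0,0.001,0],[0,0,0,0.0005,0],[0,0,0,0,0]]';python3 -m pendant '[[0,0,0,0.001,0],[0,0,0,0,0]]'
```

```text
t: 11.15
eef_pos: [0.5916, -0.2957, 0.3176]
tool_rot: [-0.0, 0.972, 0.233, -0.0]
contact_force: [4.2, -1.3, -4.6]
gripper_width: 0.253
grasp_force: 77.9
t: 11.4
eef_pos: [0.5917, -0.2957, 0.317]
tool_rot: [-0.0, 0.972, 0.233, -0.0]
contact_force: [1.5, -0.7, 0.1]
gripper_width: 0.248
grasp_force: 78.7
t: 11.57
eef_pos: [0.5917, -0.2957, 0.3158]
tool_rot: [-0.0, 0.972, 0.233, -0.0]
contact_force: [2.9, -0.5, -2.6]
gripper_width: 0.247
grasp_force: 78.3
```

```bash
for i in 1; do python3 -m pendant '[[0,0,0,0.0005,0],[0,0,0,0.0005,0],[0,0,0,0,0]]'; python3 -m pendant '[[0,0,0,0.0005,0],[0,0,0,0,0]]';python3 -m pendant '[[0,0,0,0.0005,0],[0,0,0,0,0]]'; done
```

```text
t: 11.82
eef_pos: [0.5917, -0.2958, 0.3155]
tool_rot: [-0.0, 0.972, 0.233, -0.0]
contact_force: [0.9, 0.6, 2.5]
gripper_width: 0.245
grasp_force: 79.0
t: 11.98
eef_pos: [0.5918, -0.2957, 0.3154]
tool_rot: [0.0, 0.972, 0.233, 0.0]
contact_force: [-0.6, 0.9, 6.2]
gripper_width: 0.247
grasp_force: 79.4
t: 12.15
eef_pos: [0.5918, -0.2957, 0.3154]
tool_rot: [0.0, 0.972, 0.233, 0.0]
contact_force: [-1.2, 0.6, 8.8]
gripper_width: 0.247
grasp_force: 79.8
```

```bash
python3 -m pendant '[[0,0,0,0.0005,0],[0,0,0,0,0]]';python3 -m pendant '[[0,0,0,0.0005,0],[0,0,0,0,0],[0,0,0,0,0]]'
```

```text
t: 12.32
eef_pos: [0.5919, -0.2957, 0.315]
tool_rot: [0.0, 0.972, 0.233, 0.0]
contact_force: [-0.3, 1.3, 8.4]
gripper_width: 0.249
grasp_force: 79.6
t: 12.57
eef_pos: [0.592, -0.2957, 0.3148]
tool_rot: [0.0, 0.972, 0.233, 0.0]
contact_force: [-1.0, 1.0, 10.8]
gripper_width: 0.246
grasp_force: 80.0
```

```bash
python3 -m pendant '[[0,0,0,0.0005,0],[0,0,0,0.0005,0],[0,0,0,0,0],[0,0,0,0,0]]'; python3 -m pendant '[[0.05,0,0,0,0],[0.05,0,0,0,0],[0.05,0,0,0,0],[0.05,0,0,0,0],[0.05,0,0,0,0]]' ;python3 - <<'E'
from h import *
o=bot.get_obs();print(o["contact_force"],o["eef_pos"])
a,d=bot.read_camera("scene");cv2.imwrite("pics/s7.png",a)
cv2.imwrite("pics/c7.png",cv2.resize(a[140:220,225:305],(600,600),interpolation=cv2.INTER_CUBIC))
E
```

```text
t: 12.9
eef_pos: [0.592, -0.2957, 0.3142]
tool_rot: [0.0, 0.972, 0.233, 0.0]
contact_force: [-0.9, 0.7, 13.0]
gripper_width: 0.246
grasp_force: 80.4
t: 13.32
eef_pos: [0.5915, -0.2958, 0.3116]
tool_rot: [-0.0, 0.972, 0.233, -0.001]
contact_force: [-0.8, 0.6, 0.5]
gripper_width: 0.58
grasp_force: 0.0
[-0.80045375  0.58311801  0.50584305] [ 0.5914868  -0.29578084  0.31161308]
```

View pics/c7.png

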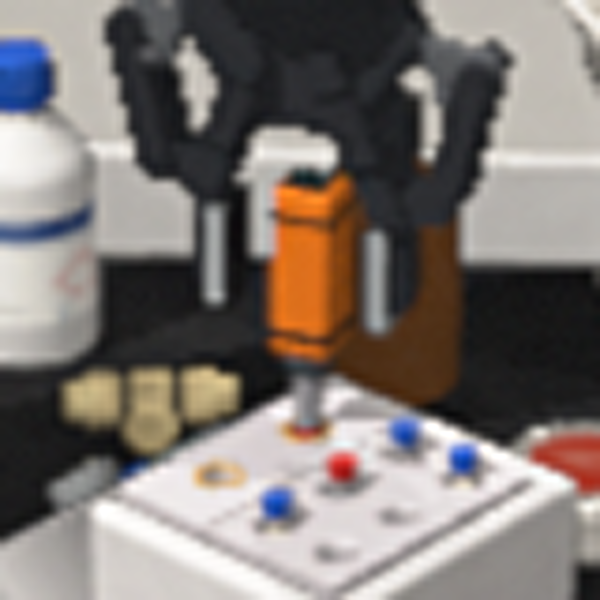

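The band sits level with the block's top in the ring (crop (305,432)) and the probe is free of the fingers. Retreating and handing in.

```bash
python3 -m pendant '[[0.05,0,0,-0.01,0],[0.05,0,0,-0.02,0],[0.05,0,0,-0.03,0],[0.05,0,0,-0.03,0],[0.05,0,0,-0.03,0],[0.05,0,0,-0.02,0],[0.05,0,0,0,0],[0.05,0,0,0,0],[0.05,0,0,0,0]]'; python3 - <<'E'
from h import *
a,d=bot.read_camera("scene");b=cv2.imread("pics/s7.png")
for im in(a,b):
    f=im[185:203,258:274].astype(int);v,u=np.nonzero((f[...,2]-f[...,1]>60));print(np.c_[u+258,v+185].mean(0) if len(u) else None,len(u))
print(bot.get_obs()["eef_pos"]);print(bot.hand_in())
E
```

```text
t: 14.12
eef_pos: [0.5914, -0.2957, 0.4519]
tool_rot: [-0.0, 0.972, 0.233, -0.0]
contact_force: [0.0, 0.5, -0.4]
gripper_width: 0.586
grasp_force: 0.0
[266.54545455 192.60606061] 33
[266.43333333 192.83333333] 30
[ 0.59135023 -0.29569786  0.45115739]
the job is handed in; nothing more can be done
None
```

The orange probe is seated in the left well, which turned out to be the clear one: it bottomed at about 70 mm under a push of about 13 N, with the red band level with the top of the block. I let go, backed the arm clear and handed the job in at about 14 s.

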